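# Snug the adjustable wrench on the clamp nut and tighten it one flat

### The job

Tighten the hex nut of the ring clamp by one flat, a sixth of a turn clockwise seen from above, with the adjustable wrench. Lay the wrench flat on the clamp disc with its open jaws round the nut, roll its worm with a fingertip until both jaws sit snugly on the flats, and only then swing the handle. Leave the wrench lying there, snug on the nut; do not turn the nut with the fingers, and leave the other things on the bench where they are.

Things in the scene. Friction and masses are not known exactly. Their poses are not given: they have to be found in the camera images.
- wrench: Loose steel adjustable wrench, 205 mm long, 0.41 kg, lying flat, worm uppermost. Origin: seat of the nut's centre in the mouth, level with the underside. Mouth opens to its -x; y points to the fixed jaw, z up. Jaw faces normal to y: fixed at y=16 mm, x=-22..21; moving at y = 16 mm minus the opening. Throat at x=21 mm. Head y=-44..37 mm, 18 mm thick. Centre of mass near (49,-13) mm
- wrench_grip (a point): On the middle line of the handle at (80, -19, 9) mm in the wrench's frame, turned as the wrench: a good place to lift it, across the width. The handle is 24 mm wide, z = 3 to 15 mm; it starts at (52, -8) mm and runs in direction (0.924, -0.383), 22.5 degrees off the wrench's x axis, to a round eye, 28 mm across and z = 0 to 17 mm, centred 116 mm along it.
- wrench_handle (a point): On the middle line of the wrench's handle, at (121, -37, 9) mm in the wrench's frame: a good place to swing it. Turned as the wrench.
- wrench_worm (a point): Crest of the worm, the knurled steel roller in the window of the wrench's head: 22 mm above the underside, 4 mm proud of the head's upper face, at (44, -7, 22) mm in the wrench's frame and turned as the wrench. The roller is 21.6 mm thick and 20 mm long, its axis along the wrench's y. The crest stays there as it rolls.
- worm (a joint): Turn of the worm, rad, 0 at a jaw opening of 40 mm. Rubbing its crest towards the mouth (the wrench's -x) makes it grow and closes the jaw: 10 mm a turn, so 10 mm of rub closes 1.5 mm. It takes a rub of about 5 N at the crest (0.05 N m), so press on it with some 8 to 15 N. It stays where it is left, and turning the nut does not drive it back.
- jaw (a joint): Opening between the wrench's jaw faces, m: 0.038 to 0.042 at the start, 0.032 when snug on the nut. At the start it is too wide to hold the nut, which is 37 mm over its corners.
- clamp: Fixed ring clamp: dark steel base 150 x 150 x 14 mm with bolt heads 21 mm high at the corners, a 90 mm bearing ring on it, and over this an aluminium clamp disc 124 mm across, its flat top 44 mm above the origin. Origin: centre of the base's underside, which stands on a 3 mm green mat. A 19 mm threaded stud at the centre ends 62.6 mm above the origin.
- nut_mid (a point): Middle of the clamp's hex nut, 8 mm above the clamp disc's top; the nut is 32 mm across flats, 37 mm over corners and 16 mm high and stands on the disc round the stud. It turns with the nut: its y axis is normal to a flat, its x axis points to a corner, z up.
- nut (a joint): Turn of the nut, rad, 0 at the start, growing clockwise seen from above (tightening); one flat is 1.047. It turns stiffly (0.3 N m, some 3 N at the handle) without a stop.
- micrometer: Bystander, to be left alone: grey micrometer, 130 mm long. Origin: centre of its underside.
- bearing_ring: Bystander, to be left alone: loose bearing ring, 80 mm across, 16 mm high. Origin: centre of its underside.
- loupe: Bystander, to be left alone: small black loupe, 32 mm across, 26 mm high. Origin: centre of its underside.

How it is judged (in metres and radians):
On the way, in this order (a step that is already met when the one before it is completed fails the run):
1. the wrench lies flat on the clamp disc with its jaws round the nut, and the nut has not been turned (horizontal distance between wrench and nut_mid below 0.01 m and height (world z) of wrench below 0.052 m and angle between wrench's own z axis and vertical below 0.1 rad and value of joint nut below 0.17 rad), for 0.2 s.
2. the worm has been rolled until the jaws are snug on the nut (opening under 33.8 mm on the 32 mm nut), before the nut is turned (less than 10 degrees) (all of step 1 and value of joint jaw below 0.0338 m), for 0.2 s.
3. the nut has been turned clockwise by about one flat, with the jaws snug (horizontal distance between wrench and nut_mid below 0.01 m and height (world z) of wrench below 0.052 m and angle between wrench's own z axis and vertical below 0.1 rad and value of joint jaw below 0.0338 m and value of joint nut above 0.873 rad), for 0.2 s.
At the end, for the whole second after the job is handed in: The nut stands one flat (60 degrees, give or take 10) clockwise of its start; the wrench lies at rest, flat on the clamp disc (within 5 mm of height and 6 degrees), with the nut's centre within 10 mm of its seat in the mouth and the jaw opening under 33.8 mm (all of step 3 and value of joint nut below 1.222 rad and linear speed of wrench below 0.02 m/s); the robot touches nothing.
It fails at once if the fingers press on the nut itself (contact force between the fingers and nut above 3 N).
It fails at once if the moving jaw is forced along by the fingers instead of the worm (contact force between the fingers and jaw above 20 N).
It fails at once if another thing on the bench is pushed more than 25 mm away (distance of any of micrometer, bearing_ring, loupe from where it was at the start of the episode above 0.025 m).
It also fails if it takes over 72 s, if anything falls off the work surface, if the arm or the gripper's body presses on something with over 40 N, if the wrist force passes 120 N, or if a joint passes its speed limit or range.

### The arm

A 6-joint arm with a two-finger parallel gripper is mounted at the origin on a cart in front of the work surface, level with it; the furniture and walls round the work are solid. World frame = base frame: x ahead of the robot, y to its left, z up, the work surface at z = 0. Lengths are in mm, angles in rad, forces in N, time in s.
With the tool pointing down it reaches from about 325 to 775 mm from the base axis. Payload 9.3 kg.
Tool frame: the origin (TCP) lies between the finger pads; the fingertips stand 19 mm ahead of it and the grasp point (between the pads) is the TCP (env.tips_ahead is the distance from the TCP to the fingertips, in mm); z points along the fingers, y is the line along which they close (so a half turn about z gives the same grasp; the last joint's range is limited). The gripper opens to 85 mm and grips with 20 to 120 N. Pads are 22 mm wide; open, the fingers measure 114 mm over their backs; the gripper's body (76 mm by 85 mm) begins 54 mm behind the grasp point. The pads swing forward as they close: fully open they stand 13 mm farther back than shut.
Start: joints at [1.038, 0.259, 0.021, 1.334, 0, 1.418], TCP at [203.905, 510.803, 250.279] pointing down, gripper open.
Joint ranges: [-3.04, 3.04], [-0.91, 1.82], [-1.04, 1.36], [-1.92, 1.95], [-1.52, 1.45], [-3.14, 3.14]. Speed limits (rad/s): [2.22, 2.22, 2.79, 3.14, 3.14, 3.14].

### API

Orientations are given as a unit quaternion [x, y, z, w].
In Python, from plant import env, imaging gives the robot as it stands.
- The arm moves only by the shell command python3 -m jog 'ROWS'. ROWS is a JSON object of lists of equal length, an entry for each row: "fingers": the opening, from 0 (shut) to 1 (fully open); "dp": the shift along the tool's x, y, z in mm, a list of three; "turn": the turn about the tool's z in degrees. A call has 1 to 12 rows; each row is the pose to reach, as a shift and turn from the pose commanded when the call began, along the tool's axes at that moment; what a row does not reach only later rows make up. A row lasts 1/10 s, in which the tool goes at most 50 mm and 8.59 degrees, less where a joint would pass 70% of its speed; a pose out of reach is approached as far as the arm can. A call with a gripper value outside its range is refused whole. The fingers move at their own pace and stop on an object; the grip force is fixed at half the most. Time passes only in rows, so rows that repeat a pose let the fingers close. It gives the time, the measured TCP pose, the force, the opening and the grip force at its end, in the units of the state.
- env.sense(): the state, without advancing time (a new reading comes with each control period).
- imaging.snapshot(name): name is "scene" or "side" or "wrist"; returns a dict with "image" (420x560x3 uint8, red, green, blue), "intrinsics" (3x3 intrinsics, pixels), "R" (3x3) and "t" (3): a world point X has camera coordinates R X + t. Camera axes: x right, y down, z forward; pixel columns grow to the right and rows downward; lengths in mm; the calibration is good to about 2 mm. A picture is of the moment at which its call begins. There is no depth.
- env.sign_off(): hands the job in; it is judged then, once.
Trained networks look in the newest picture that a camera, given by its name, has taken for a name from the list of things; names that differ only in an ending like _2 or _b are one class to them, and where a whole thing is asked for, a point or a joint stands for the part that bears it (a point fixed in the world has none). Each returns a list of dicts, best first, with "score" (0 to 1); they miss things now and then, are a little off and sometimes report something else, mostly with a low value. They report only what shows in the picture. A call takes as long as a camera call.
- imaging.cut_out(thing, camera): "pixels" (420x560 bool, what is visible of it) and "centre" ([column, row] in pixels, amid what is visible of it).
- imaging.spot_point(thing, camera): "centre" ([column, row] in pixels: a listed point, or the origin of a listed thing).
The state is a dict: "time": time; "joint_pos": joint angles; "joint_velocities": joint speeds; "tau": joint torques, N m; "tool_pos": TCP position; "tool_rot": TCP orientation; "force": force on the tool from outside, world axes, zero at the start; "torque": the same for the moment, N m; "gripper_width": finger opening in mm; "grasp_force": force on a finger pad.
Only numpy, scipy, OpenCV 4.12 (cv2) and the standard library are available. Lean on these libraries where they do the work, as an engineer would, in place of code of your own. Each camera call takes 0.05 s, during which the arm holds its last target. There are 200 camera calls.

## Working session

There is one attempt and no reset: what is moved stays moved. The work goes in short steps, Python scripts to look and compute and a shell command to move; the robot and the scene stay as the last step left them, time stands still between calls to the robot, and variables do not carry over. Pictures are saved under pics/ and viewed, at most 13 in all, crops included, and the job is handed in when it is done.

```bash
ls; mkdir -p pics; cat > h.py <<'E'
import numpy as np, cv2
from plant import env, imaging
def snap(c,fn=None):
    s=imaging.snapshot(c)
    if fn: cv2.imwrite('pics/'+fn+'.png',s['image'][:,:,::-1])
    return s
def ray(s,px):
    K=np.array(s['intrinsics']);R=np.array(s['R']);t=np.array(s['t'])
    d=R.T@np.linalg.inv(K)@np.array([px[0],px[1],1.]); return -R.T@t,d
def at_z(s,px,z):
    c,d=ray(s,px); return c+d*(z-c[2])/d[2]
def proj(s,X):
    p=np.array(s['intrinsics'])@(np.array(s['R'])@np.array(X)+np.array(s['t'])); return p[:2]/p[2]
def pt(name,cam,s,z,n=2):
    for r in imaging.spot_point(name,cam)[:n]:
        print(name,cam,round(r['score'],2),np.round(r['centre'],1),np.round(at_z(s,r['centre'],z),1))
E
python3 - <<'E'
from h import *
print(env.sense())
for c in ['scene','side','wrist']:
    s=snap(c,c+'0')
    print(c,np.round(-np.array(s['R']).T@s['t']))
    for n,z in [('wrench',0),('wrench_grip',9),('wrench_handle',9),('wrench_worm',22),('clamp',3),('nut_mid',55),('micrometer',0),('bearing_ring',0),('loupe',0)]: pt(n,c,s,z,1)
E
cd pics; python3 -c "
import cv2,numpy as np
a=[cv2.imread(f'{c}0.png') for c in('scene','side')]
cv2.imwrite('m.png',cv2.resize(np.vstack(a),(400,600)))"
```

```text
pics
{'time': 0.0, 'joint_pos': array([ 1.03840191e+00,  2.59166602e-01,  2.07524519e-02,  1.33368222e+00,
       -2.76200358e-06,  1.41820257e+00]), 'joint_velocities': array([ 0.00121147,  0.00012092, -0.00153368, -0.00048267,  0.00063852,
        0.00062919]), 'tau': array([ 1.88597012e-03, -5.55640304e+01,  3.44533753e+01,  1.35353810e-02,
       -2.12342925e-04,  7.92575435e-06]), 'tool_pos': array([203.77487879, 510.5823436 , 249.67638423]), 'tool_rot': array([ 1.88760980e-01,  9.82022846e-01, -6.12732497e-04, -2.17000878e-04]), 'force': array([ 0.23597214,  0.87697578, -0.98872939]), 'torque': array([0.00897843, 0.00442844, 0.02550412]), 'grasp_force': 0.0, 'gripper_width': 85.44623238356378}
scene [  32. -696.  601.]
wrench scene 0.69 [357.9 277.7] [ 623.5 -331.9    0. ]
wrench_grip scene 0.73 [340.5 291.7] [ 550.3 -340.7    9. ]
wrench_worm scene 0.7 [350.6 284.4] [ 572.8 -348.3   22. ]
clamp scene 0.86 [260.8 222.5] [593.8 -18.9   3. ]
nut_mid scene 0.62 [259.6 208.3] [585.6 -23.9  55. ]
micrometer scene 0.67 [169.8 205.8] [447.4 223.5   0. ]
bearing_ring scene 0.69 [214.1 191.5] [594.8 211.6   0. ]
loupe scene 0.71 [328.1 308.6] [ 500.3 -350.8    0. ]
side [241. 978. 472.]
wrench side 0.9 [307.4 208.6] [ 614.7 -336.9    0. ]
wrench_grip side 0.67 [328. 206.] [ 543.5 -357.4    9. ]
wrench_handle side 0.57 [340.1 209. ] [ 495.1 -335.6    9. ]
wrench_worm side 0.93 [316.1 204.8] [ 578.6 -322.7   22. ]
clamp side 0.83 [286.5 242.3] [590.2 -25.6   3. ]
nut_mid side 0.65 [283.4 228. ] [591.5  -6.2  55. ]
micrometer side 0.61 [307.4 298.5] [451.6 244.6   0. ]
bearing_ring side 0.62 [255.5 281.1] [591.6 204.2   0. ]
loupe side 0.42 [221.  246.8] [764.4  47.1   0. ]
wrist [140. 536. 374.]
```

View pics/scene0.png

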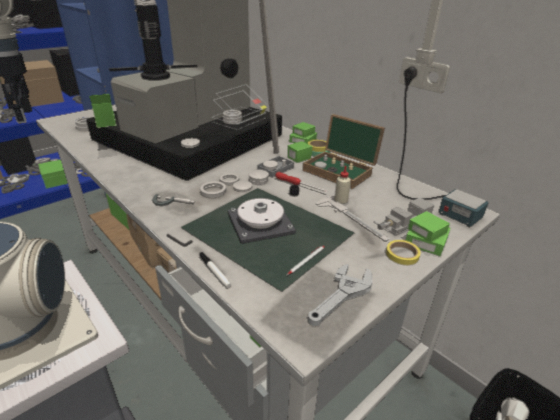

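View pics/side0.png

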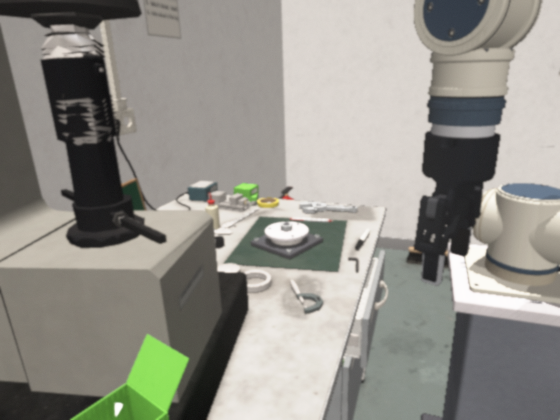

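The scene view shows the wrench at about (340,293), mouth up-right and eye near (318,315), with the clamp at (260,215). The side view agrees. I'll move above the wrench.

```bash
python3 -m jog '{"fingers":[1,1,1,1,1,1,1,1,1,1,1,1],"dp":[[-388,-397,0],[-388,-397,0],[-388,-397,0],[-388,-397,0],[-388,-397,0],[-388,-397,0],[-388,-397,0],[-388,-397,0],[-388,-397,0],[-388,-397,0],[-388,-397,0],[-388,-397,0]],"turn":[0,0,0,0,0,0,0,0,0,0,0,0]}'
python3 -m jog '{"fingers":[1,1,1,1,1,1,1,1,1,1,1,1],"dp":[[-260,-265,0],[-260,-265,0],[-260,-265,0],[-260,-265,0],[-260,-265,0],[-260,-265,0],[-260,-265,0],[-260,-265,0],[-260,-265,0],[-260,-265,0],[-260,-265,0],[-260,-265,0]],"turn":[-22,-22,-22,-22,-22,-22,-22,-22,-22,-22,-22,-22]}'
cat >> h.py <<'E'
from scipy.spatial.transform import Rotation as Ro
def Rt(): return Ro.from_quat(env.sense()['tool_rot']).as_matrix()
def tool(): 
    s=env.sense();R=Rt();print('t',round(s['time'],2),'tcp',np.round(s['tool_pos'],1),'y ang',round(np.degrees(np.arctan2(R[1,1],R[0,1])),1),'F',np.round(s['force'],1),'w',round(s['gripper_width'],1)); return np.array(s['tool_pos']),R
def dp(target): 
    p,R=tool(); print('dp',np.round(R.T@(np.array(target)-p),1))
E
python3 - <<'E'
from h import *
tool(); s=snap('wrist','w1'); print(np.round(np.array(s['R'])[2],2))
for n,z in [('wrench',0),('wrench_grip',9),('wrench_handle',9),('wrench_worm',22)]: pt(n,'wrist',s,z,1)
E
```

```text
time: 2.7
tool_pos: [418.8, -6.3, 250.1]
tool_rot: [0.192, 0.981, -0.0, 0.0]
force: [0.6, 0.2, 0.5]
gripper_width: 85.8
grasp_force: 0.0
time: 3.9
tool_pos: [560.3, -343.0, 251.0]
tool_rot: [-0.003, 1.0, -0.0, 0.0]
force: [-0.9, -0.5, -0.8]
gripper_width: 85.7
grasp_force: 0.0
t 3.9 tcp [ 560.3 -343.   251. ] y ang 90.3 F [-0.9 -0.5 -0.8] w 85.7
[ 0.27  0.   -0.96]
wrench wrist 0.78 [294.6 232.1] [ 623.  -328.3    0. ]
wrench_grip wrist 0.66 [275.5 157.3] [ 539.3 -349.4    9. ]
wrench_handle wrist 0.96 [275.6 113.5] [ 496.1 -349.3    9. ]
wrench_worm wrist 0.76 [281.5 192.8] [ 573.3 -343.    22. ]
```

View pics/w1.png

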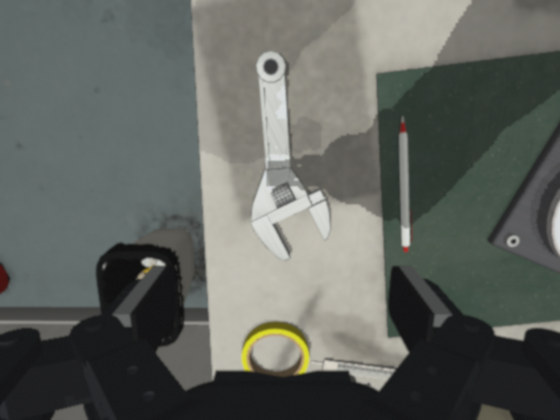

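The wrist view shows the wrench, with the eye at (271,66), the neck near (279,165) and the mouth pointing down-right. The network points match it. Next I'll fit the wrench pose.

```bash
cat >> h.py <<'E'
from scipy.optimize import least_squares
WP={'wrench':(0,0,0),'wrench_grip':(80,-19,9),'wrench_handle':(121,-37,9),'wrench_worm':(44,-7,22)}
def fit(s,cam,x0,z0,extra=[],fn='soft_l1'):
    ob=list(extra)
    for n,P in WP.items():
        r=imaging.spot_point(n,cam)
        if r and r[0]['score']>.4: ob.append((P,r[0]['centre']))
    def W(x,P): return np.array([x[0]+P[0]*np.cos(x[2])-P[1]*np.sin(x[2]),x[1]+P[0]*np.sin(x[2])+P[1]*np.cos(x[2]),z0+P[2]])
    f=lambda x:np.concatenate([proj(s,W(x,P))-np.array(c) for P,c in ob])
    r=least_squares(f,x0,loss=fn,x_scale=(1,1,.01)); print('fit',np.round(r.x[:2],1),round(np.degrees(r.x[2]),1),'res',np.round(f(r.x),1)); return r.x,W
E
python3 - <<'E'
from h import *
print(env.tips_ahead)
s=snap('wrist')
x,W=fit(s,'wrist',(620,-330,3.53),0,[((159.2,-52.4,17),(271,66))])
g=W(x,(80,-19,21)); print('grip',g,'handle dir',np.degrees(x[2])-22.5)
dp(g)
E
```

```text
19.0
fit [ 618.3 -327.5] 207.5 res [-0.3 -0.4 -0.4 -2.   2.5  0.3 -0.3  2.5]
grip [ 538.56441197 -347.57615697   21.        ] handle dir 185.02078316380144
t 4.4 tcp [ 560.3 -344.2  250.3] y ang 90.2 F [-1.2 -0.6  0. ] w 85.6
dp [ 21.7  -3.3 229.3]
```

```bash
python3 -m jog '{"fingers":[1,1,1,1,1,1,1,1,1,1],"dp":[[22,-3,40],[22,-3,80],[22,-3,120],[22,-3,150],[22,-3,180],[22,-3,200],[22,-3,215],[22,-3,225],[22,-3,228],[22,-3,228]],"turn":[-5,-5,-5,-5,-5,-5,-5,-5,-5,-5]}'
python3 -m jog '{"fingers":[0,0,0,0,0,0,0,0,0,0,0],"dp":[[0,0,0],[0,0,0],[0,0,0],[0,0,0],[0,0,0],[0,0,0],[0,0,0],[0,0,0],[0,0,0],[0,0,0],[0,0,0]],"turn":[0,0,0,0,0,0,0,0,0,0,0]}'
```

```text
time: 5.4
tool_pos: [538.4, -347.5, 22.3]
tool_rot: [-0.046, 0.999, -0.0, -0.0]
force: [1.1, 1.6, 0.4]
gripper_width: 85.4
grasp_force: 0.0
time: 6.5
tool_pos: [538.6, -347.7, 23.0]
tool_rot: [-0.046, 0.999, -0.0, 0.0]
force: [-0.3, 0.1, 7.0]
gripper_width: 22.3
grasp_force: 60.5
```

```bash
python3 -m jog '{"fingers":[0,0,0,0,0,0,0,0,0,0,0,0],"dp":[[0,0,-15],[0,0,-50],[0,0,-90],[0,0,-130],[-15,40,-160],[-30,80,-190],[-45,120,-207],[-60,155,-207],[-75,190,-207],[-82,211,-207],[-82,211,-207],[-82,211,-207]],"turn":[0,0,0,0,0,0,0,0,0,0,0,0]}'
python3 - <<'E'
from h import *
tool(); s=snap('wrist','w2')
pt('nut_mid','wrist',s,55,2);pt('clamp','wrist',s,3,1)
for n in('wrench','wrench_grip','wrench_worm'): pt(n,'wrist',s,210,1)
E
```

```text
time: 7.7
tool_pos: [600.5, -129.3, 228.6]
tool_rot: [-0.046, 0.999, 0.0, -0.001]
force: [0.2, -0.6, -5.7]
gripper_width: 22.1
grasp_force: 59.8
t 7.7 tcp [ 600.5 -129.3  228.6] y ang 95.3 F [ 0.2 -0.6 -5.7] w 22.1
nut_mid wrist 0.61 [408.9 194.2] [591.5 -21.   55. ]
clamp wrist 0.67 [391.2 178.5] [587.7 -21.4   3. ]
wrench_grip wrist 0.94 [279.3 279. ] [ 603.4 -129.8  210. ]
wrench_worm wrist 0.72 [286.4 374.9] [ 652.8 -121.9  210. ]
```

View pics/w2.png

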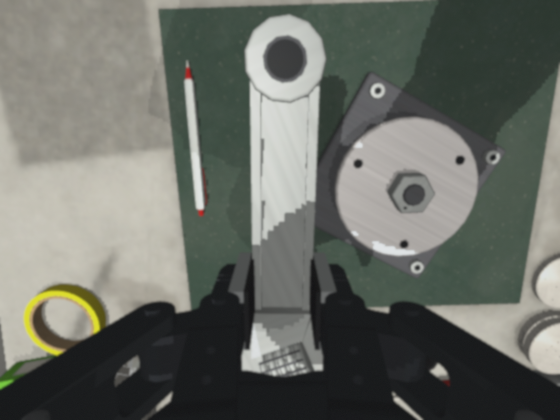

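The wrist view shows the wrench held centrally, with its eye at (285,60), and the nut at (411,191) in clear view. I'll crop to get the hex angle.

```bash
python3 - <<'E'
from h import *
s=snap('wrist')
# rectify nut-top plane z=63: 10 px/mm, centred on (591.5,-21)... axes: right=+y, down=+x
zt=63; c=np.array([591.5,-21.])
w=np.array([[-30,-30],[30,-30],[30,30],[-30,30]],float) # (y,x)
src=np.float32([proj(s,(c[0]+b,c[1]+a,zt)) for a,b in w])
dst=np.float32([[0,0],[599,0],[599,599],[0,599]])
H=cv2.getPerspectiveTransform(src,dst)
im=cv2.warpPerspective(s['image'][:,:,::-1].copy(),H,(600,600),flags=cv2.INTER_CUBIC)
cv2.imwrite('pics/nut.png',im)
r=imaging.cut_out('nut_mid','wrist')
if r:
    m=cv2.warpPerspective(r[0]['pixels'].astype(np.uint8),H,(600,600))
    cs,_=cv2.findContours(m,0,1);k=max(cs,key=cv2.contourArea)
    print(r[0]['score'],cv2.contourArea(k)/100, cv2.minAreaRect(k), [p[0].tolist() for p in cv2.approxPolyDP(cv2.convexHull(k),20,True)])
E
```

```text
0.59 1045.215 ((274.7241516113281, 272.81036376953125), (373.56683349609375, 370.6780700683594), 23.198591232299805) [[356, 106], [471, 242], [472, 285], [403, 426], [220, 451], [92, 320], [80, 253], [142, 118]]
```

View pics/nut.png

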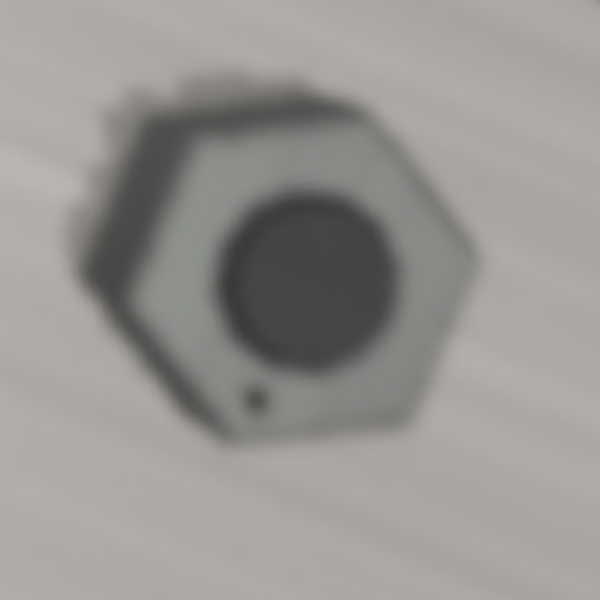

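The rectified crop shows the hex top corners clearly. The centre is at (303,278), which is world (589.3,-20.7), and the corners lie at 36.9° mod 60. That makes the target wrench yaw 216.9°. Next is the in-hand wrench pose.

```bash
python3 - <<'E'
from h import *
s=snap('wrist'); p,R=tool()
z0=p[2]-22.7
x,W=fit(s,'wrist',(670,-112,np.radians(207.5)),z0,[((159.2,-52.4,17),(285,59.5)),((159.2+2,-52.4,17),(287-.0,59.5))][:1])
psi=np.degrees(x[2]); o=np.array([x[0],x[1]])
N=np.array([589.3,-20.7]); d=np.radians(216.9)-x[2]
rel=o-p[:2]; rot=np.array([[np.cos(d),-np.sin(d)],[np.sin(d),np.cos(d)]])@rel
# aim: nut at (-1.5, y mid of opening 40: -4) in wrench frame
u=np.radians(216.9); seat=np.array([-1.5,-3.5]); off=np.array([[np.cos(u),-np.sin(u)],[np.sin(u),np.cos(u)]])@seat
T=N-off-rot
print('turn',-np.degrees(d),'tcp target',T, 'rel',rel); dp([T[0],T[1],p[2]])
E
```

```text
t 8.15 tcp [ 600.6 -130.3  229.2] y ang 95.2 F [-0.7  0.3 -4.8] w 22.2
fit [ 681.  -108.2] 208.2 res [-1.200e+00 -4.000e-01 -1.007e+02  2.242e+02 -1.000e-01 -2.000e-01
  1.700e+00 -1.200e+00  5.600e+00  3.800e+00]
turn -8.726252214485367 tcp target [514.10497105 -58.40985869] rel [80.3759445  22.07168986]
t 8.35 tcp [ 600.7 -129.8  229.3] y ang 95.2 F [-0.1  0.1 -5. ] w 22.2
dp [79.7 79.   0.1]
```

```bash
python3 -m jog '{"fingers":[0,0,0,0,0,0,0,0,0,0],"dp":[[40,40,0],[80,79,0],[80,79,30],[80,79,60],[80,79,90],[80,79,110],[80,79,117],[80,79,117],[80,79,117],[80,79,117]],"turn":[-4,-8.7,-8.7,-8.7,-8.7,-8.7,-8.7,-8.7,-8.7,-8.7]}'
python3 - <<'E'
from h import *
tool(); s=snap('wrist','w3'); S=snap('scene','s3')
pt('nut_mid','wrist',s,55,1)
a=cv2.imread('pics/w3.png'); b=cv2.resize(cv2.imread('pics/s3.png')[150:290,180:366],(557,420))
cv2.imwrite('pics/m3.png',cv2.resize(np.hstack([a,b]),(800,300)))
E
```

```text
time: 9.35
tool_pos: [514.6, -58.6, 113.5]
tool_rot: [-0.121, 0.993, -0.0, 0.001]
force: [-0.4, -0.5, -4.0]
gripper_width: 21.9
grasp_force: 59.9
t 9.35 tcp [514.6 -58.6 113.5] y ang 103.9 F [-0.4 -0.5 -4. ] w 21.9
```

View pics/m3.png

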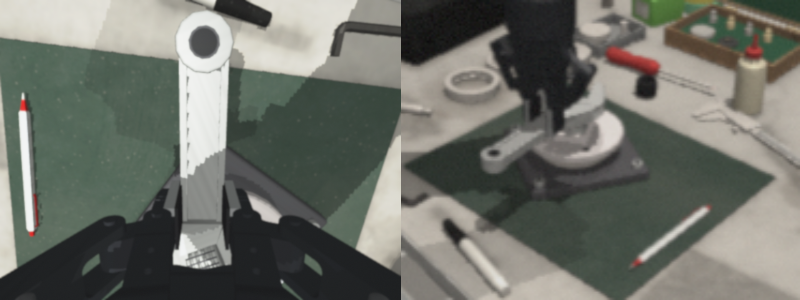

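The wrench is level above the disc and heading over the nut, and the grip is good. I'll lower it in two stages, watching the force.

```bash
python3 -m jog '{"fingers":[0,0,0,0,0],"dp":[[0,0,12],[0,0,24],[0,0,32],[0,0,34],[0,0,34]],"turn":[0,0,0,0,0]}'; python3 - <<'E'
from h import *
tool(); s=snap('side'); pt('wrench','side',s,57,1); pt('nut_mid','side',s,55,1);pt('wrench_worm','side',s,79,1)
S=snap('scene')
for n,z in[('wrench',57),('nut_mid',55),('wrench_worm',79),('wrench_handle',66)]: pt(n,'scene',S,z,1)
E
```

```text
time: 10.0
tool_pos: [513.6, -58.3, 77.6]
tool_rot: [-0.121, 0.993, 0.0, -0.001]
force: [0.6, 0.2, -4.1]
gripper_width: 22.3
grasp_force: 59.9
t 10.0 tcp [513.6 -58.3  77.6] y ang 103.9 F [ 0.6  0.2 -4.1] w 22.3
wrench side 0.57 [289.4 229.2] [570.7   2.8  57. ]
nut_mid side 0.17 [312.7 219.4] [529.5 -93.1  55. ]
wrench_worm side 0.63 [299.4 215.9] [557.1 -49.5  79. ]
wrench scene 0.92 [262.6 209.1] [587.1 -34.5  57. ]
wrench_worm scene 0.81 [252.4 208.3] [547.2 -41.7  79. ]
wrench_handle scene 0.84 [235.3 229.8] [468.1 -74.9  66. ]
```

No contact with the underside at about 55, below the nut's top, so the nut is inside the mouth. I'll finish lowering.

```bash
python3 -m jog '{"fingers":[0,0,0,0],"dp":[[0,0,4],[0,0,7],[0,0,7.5],[0,0,7.5]],"turn":[0,0,0,0]}'
```

```text
time: 10.85
tool_pos: [513.7, -58.4, 70.6]
tool_rot: [-0.121, 0.993, 0.0, -0.0]
force: [-0.1, -0.4, -4.6]
gripper_width: 22.4
grasp_force: 60.0
```

```bash
python3 -m jog '{"fingers":[0,0,0],"dp":[[0,0,1],[0,0,2],[0,0,2]],"turn":[0,0,0]}'
```

```text
time: 11.15
tool_pos: [513.8, -58.4, 69.6]
tool_rot: [-0.121, 0.993, -0.0, 0.0]
force: [-4.2, 0.5, 7.4]
gripper_width: 22.1
grasp_force: 61.3
```

```bash
python3 -m jog '{"fingers":[0.6,0.6,0.6,0.6,0.6,0.6,0.6,0.6,0.6,0,0,0],"dp":[[0,0,0],[0,0,0],[0,0,0],[0,0,0],[0,0,-20],[0,0,-50],[0,0,-90],[-30,0,-130],[-60,0,-130],[-82,0,-130],[-82,0,-130],[-82,0,-130]],"turn":[0,0,0,0,0,0,0,0,0,0,0,0]}'
python3 - <<'E'
from h import *
tool(); s=snap('wrist','w4')
pt('nut_mid','wrist',s,55,1)
x,W=fit(s,'wrist',(589,-20,np.radians(216.9)),47)
N=np.array([589.3,-20.7]);c,n=np.cos(x[2]),np.sin(x[2]);print('nut in wrench',np.array([[c,n],[-n,c]])@(N-x[:2]))
dp(W(x,(44,-7,22)))
E
```

```text
time: 12.35
tool_pos: [593.1, -38.4, 198.1]
tool_rot: [-0.122, 0.993, 0.0, -0.001]
force: [-0.3, 0.3, 0.2]
gripper_width: 8.2
grasp_force: 0.0
t 12.35 tcp [593.1 -38.4 198.1] y ang 104.0 F [-0.3  0.3  0.2] w 8.2
nut_mid wrist 0.62 [305.  205.1] [591.3 -20.1  55. ]
fit [590.1 -29.3] 214.8 res [ 0.9  0.5 -0.3 -2.4 -0.4  0.7]
nut in wrench [-4.29217614 -7.4826858 ]
t 12.65 tcp [592.9 -38.8 199. ] y ang 103.9 F [-0.7 -0.1 -0.4] w -0.1
dp [ 44.1   0.8 130. ]
```

View pics/w4.png

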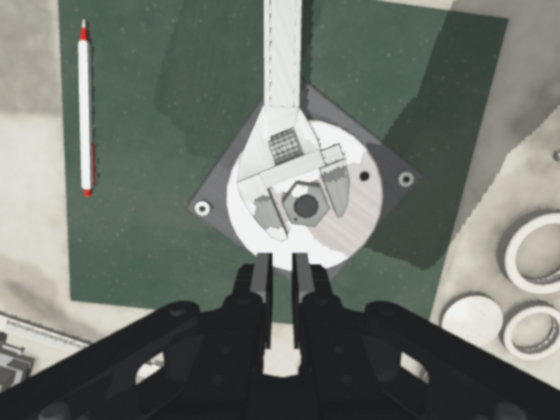

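The nut sits in the mouth near the moving jaw, with the gap on the fixed-jaw side. The worm is at (285,147) and the fingers are shut. I'll turn the tool to the wrench's axis and hover over the worm's rear edge.

```bash
python3 -m jog '{"fingers":[0,0,0,0,0,0,0,0],"dp":[[30,-2,30],[53,-2.6,60],[53,-2.6,90],[53,-2.6,102],[53,-2.6,107],[53,-2.6,107],[53,-2.6,107],[53,-2.6,107]],"turn":[-8,-16,-21,-21,-21,-21,-21,-21]}'
python3 -m jog '{"fingers":[0,0,0,0],"dp":[[0,0,3],[0,0,4],[0,0,5],[0,0,5]],"turn":[0,0,0,0]}'
```

```text
time: 13.45
tool_pos: [543.4, -54.0, 92.8]
tool_rot: [-0.3, 0.954, -0.0, 0.001]
force: [0.5, -0.1, -0.7]
gripper_width: 0.1
grasp_force: 0.0
time: 13.85
tool_pos: [542.8, -53.9, 87.3]
tool_rot: [-0.3, 0.954, -0.0, 0.0]
force: [-1.9, -0.2, 5.0]
gripper_width: 0.1
grasp_force: 2.7
```

```bash
python3 -m jog '{"fingers":[0,0,0,0,0,0,0],"dp":[[0,0,0.8],[-3,0,0.8],[-6,0,0.8],[-9,0,0.8],[-12,0,0.8],[-12,0,0.8],[-12,0,0.8]],"turn":[0,0,0,0,0,0,0]}'
python3 -m jog '{"fingers":[0,0,0,0],"dp":[[-3,0,0],[-7,0,0],[-7,0,0],[-7,0,0]],"turn":[0,0,0,0]}'
```

```text
time: 14.55
tool_pos: [552.6, -46.9, 87.7]
tool_rot: [-0.3, 0.954, -0.0, 0.001]
force: [-5.5, 1.7, 17.7]
gripper_width: -0.2
grasp_force: 9.1
time: 14.95
tool_pos: [558.4, -42.8, 87.7]
tool_rot: [-0.3, 0.954, -0.0, 0.001]
force: [-4.9, 2.3, 15.9]
gripper_width: -0.0
grasp_force: 8.5
```

```bash
python3 -m jog '{"fingers":[0,0,0,0,0,0,0,0,0,0,0,0],"dp":[[0,0,-4],[10,0,-5],[19,0,-5],[19,0,-3],[19,0,0],[19,0,0],[15,0,0],[11,0,0],[7,0,0],[3,0,0],[0,0,0],[0,0,0]],"turn":[0,0,0,0,0,0,0,0,0,0,0,0]}'
python3 -m jog '{"fingers":[0,0,0,0,0,0],"dp":[[0,0,-20],[-20,0,-60],[-43,0,-100],[-43,0,-110],[-43,0,-110],[-43,0,-110]],"turn":[0,0,0,0,0,0]}'
python3 - <<'E'
from h import *
tool(); s=snap('wrist','w5')
x,W=fit(s,'wrist',(589,-20,np.radians(214.9)),47)
N=np.array([589.3,-20.7]);c,n=np.cos(x[2]),np.sin(x[2]);print('nut in wrench',np.array([[c,n],[-n,c]])@(N-x[:2]))
dp(W(x,(44,-7,22)))
u=proj(s,(589,-21,60)); X,Y=map(int,u)
im=cv2.imread('pics/w5.png')[max(0,Y-80):Y+80,max(0,X-105):X+105]; cv2.imwrite('pics/c5.png',cv2.resize(im,None,fx=3.5,fy=3.5))
E
```

```text
time: 16.15
tool_pos: [558.2, -43.1, 87.6]
tool_rot: [-0.3, 0.954, -0.001, 0.0]
force: [-7.8, -0.0, 22.0]
gripper_width: -0.2
grasp_force: 11.5
time: 16.75
tool_pos: [592.7, -18.5, 194.5]
tool_rot: [-0.3, 0.954, 0.0, -0.001]
force: [-0.8, -0.2, 0.4]
gripper_width: -0.1
grasp_force: 0.0
t 16.75 tcp [592.7 -18.5 194.5] y ang 124.9 F [-0.8 -0.2  0.4] w -0.1
fit [595.7 -24.9] 216.0 res [ 0.4  0.4  0.1 -1.3 -0.5  0.6]
nut in wrench [ 2.67793097 -7.19254478]
t 17.0 tcp [592.8 -18.6 194.9] y ang 124.9 F [-0.7 -0.8  0. ] w -0.2
dp [ 45.2  -0.8 126. ]
```

View pics/c5.png

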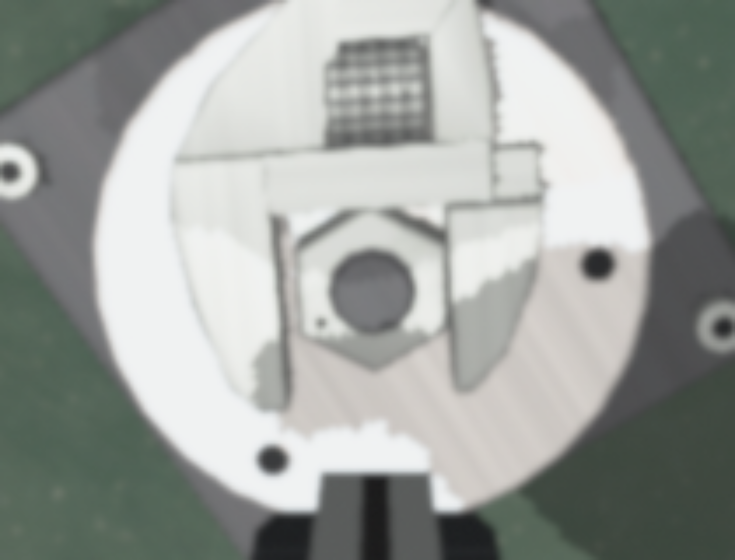

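The crop shows the nut against the throat and the moving jaw. The gap to the fixed jaw is about 15 px, so the opening is about 35.7 mm. I need about 25 mm more rub.

```bash
python3 -m jog '{"fingers":[0,0,0,0,0,0,0,0,0,0,0,0],"dp":[[30,0,50],[55,0,90],[55,0,105],[55,0,109.6],[55,0,109.6],[55,0,109.6],[51,0,109.6],[47,0,109.6],[43,0,109.6],[39,0,109.6],[36,0,109.6],[36,0,109.6]],"turn":[0,0,0,0,0,0,0,0,0,0,0,0]}'
python3 -m jog '{"fingers":[0,0,0,0,0,0,0,0,0,0,0,0],"dp":[[0,0,-4],[10,0,-5],[19,0,-5],[19,0,-3],[19,0,0],[19,0,0],[15,0,0],[11,0,0],[7,0,0],[3,0,0],[0,0,0],[0,0,0]],"turn":[0,0,0,0,0,0,0,0,0,0,0,0]}'
python3 -m jog '{"fingers":[0,0,0,0,0,0,0,0,0,0],"dp":[[0,0,-4],[10,0,-5],[19,0,-5],[19,0,-3],[19,0,0],[19,0,0],[15,0,0],[11,0,0],[7,0,0],[5,0,0]],"turn":[0,0,0,0,0,0,0,0,0,0]}'
python3 -m jog '{"fingers":[0,0,0,0,0,0],"dp":[[0,0,-20],[-20,0,-60],[-41,0,-100],[-41,0,-110],[-41,0,-110],[-41,0,-110]],"turn":[0,0,0,0,0,0]}'
python3 - <<'E'
from h import *
tool(); s=snap('wrist','w6')
x,W=fit(s,'wrist',(589,-20,np.radians(214.9)),47)
N=np.array([589.3,-20.7]);c,n=np.cos(x[2]),np.sin(x[2]);print('nut in wrench',np.array([[c,n],[-n,c]])@(N-x[:2]))
dp(W(x,(44,-7,22)))
u=proj(s,(589,-21,60)); X,Y=map(int,u)
im=cv2.imread('pics/w6.png')[max(0,Y-80):Y+80,max(0,X-105):X+105]; cv2.imwrite('pics/c6.png',cv2.resize(im,None,fx=3.5,fy=3.5))
E
```

```text
time: 18.2
tool_pos: [563.7, -38.9, 87.6]
tool_rot: [-0.3, 0.954, -0.0, 0.0]
force: [-6.4, 1.5, 15.0]
gripper_width: -0.0
grasp_force: 7.2
time: 19.4
tool_pos: [564.3, -39.7, 87.6]
tool_rot: [-0.3, 0.954, -0.001, 0.0]
force: [-5.1, -2.7, 16.5]
gripper_width: 0.0
grasp_force: 7.9
time: 20.4
tool_pos: [559.3, -42.9, 87.7]
tool_rot: [-0.3, 0.954, -0.001, -0.001]
force: [-9.6, -7.0, 20.5]
gripper_width: -0.2
grasp_force: 10.1
time: 21.0
tool_pos: [592.7, -18.4, 194.9]
tool_rot: [-0.3, 0.954, 0.0, -0.001]
force: [0.6, 0.7, 0.5]
gripper_width: 0.1
grasp_force: 0.0
t 21.0 tcp [592.7 -18.4 194.9] y ang 124.9 F [0.6 0.7 0.5] w 0.1
fit [593.7 -21.2] 220.9 res [ 1.2  1.2 -0.1 -3.9 -0.8  0.3]
nut in wrench [ 3.0353052  -3.27743997]
t 21.25 tcp [592.8 -18.6 195.3] y ang 124.9 F [-0.9 -0.5  0.2] w -0.1
dp [ 45.1  -0.4 126.3]
```

View pics/c6.png

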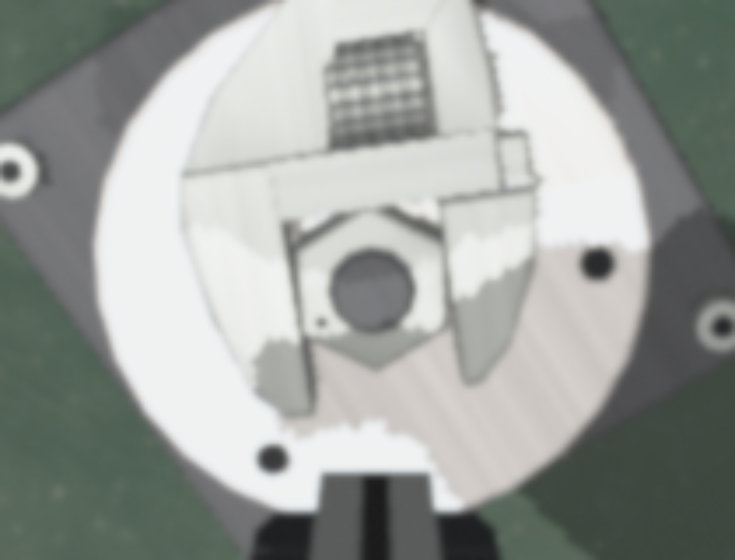

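The crop shows the wrench skewed about 5° counter-clockwise on the nut, with the opening at about 33.8 mm. I'll rub again with a sideways drag clockwise to straighten it.

```bash
python3 -m jog '{"fingers":[0,0,0,0,0,0,0,0,0,0,0,0],"dp":[[30,0,50],[55,-1,90],[55,-1,105],[55,-1,109.6],[55,-1,109.6],[54,1,109.6],[51,3,109.6],[47,4,109.6],[43,4,109.6],[39,4,109.6],[36,4,109.6],[36,4,109.6]],"turn":[0,0,0,0,0,0,0,0,0,0,0,0]}'
python3 -m jog '{"fingers":[0,0,0,0,0,0,0,0,0,0,0,0],"dp":[[0,0,-4],[10,-2,-5],[19,-2,-5],[19,-2,-3],[19,-2,0],[19,-2,0],[15,-1,0],[11,0,0],[7,0,0],[3,0,0],[0,0,0],[0,0,0]],"turn":[0,0,0,0,0,0,0,0,0,0,0,0]}'
python3 -m jog '{"fingers":[0,0,0,0,0,0],"dp":[[0,0,-20],[-20,0,-60],[-36,-4,-100],[-36,-4,-110],[-36,-4,-110],[-36,-4,-110]],"turn":[0,0,0,0,0,0]}'
python3 - <<'E'
from h import *
tool(); s=snap('wrist','w7')
x,W=fit(s,'wrist',(589,-20,np.radians(214.9)),47)
N=np.array([589.3,-20.7]);c,n=np.cos(x[2]),np.sin(x[2]);print('nut in wrench',np.array([[c,n],[-n,c]])@(N-x[:2]))
dp(W(x,(44,-7,22)))
u=proj(s,(589,-21,60)); X,Y=map(int,u)
im=cv2.imread('pics/w7.png')[max(0,Y-80):Y+80,max(0,X-105):X+105]; cv2.imwrite('pics/c7.png',cv2.resize(im,None,fx=3.5,fy=3.5))
E
```

```text
time: 22.45
tool_pos: [562.0, -36.2, 87.6]
tool_rot: [-0.3, 0.954, -0.001, 0.0]
force: [-2.6, -2.5, 8.7]
gripper_width: 0.0
grasp_force: 4.3
time: 23.65
tool_pos: [562.1, -36.1, 87.6]
tool_rot: [-0.3, 0.954, -0.001, 0.0]
force: [-3.3, -2.3, 10.8]
gripper_width: -0.1
grasp_force: 5.3
time: 24.25
tool_pos: [592.7, -18.4, 195.4]
tool_rot: [-0.3, 0.954, 0.0, -0.001]
force: [-0.0, 0.3, 0.1]
gripper_width: 0.0
grasp_force: 0.0
t 24.25 tcp [592.7 -18.4 195.4] y ang 124.9 F [-0.   0.3  0.1] w 0.0
fit [592.1 -19.2] 222.5 res [ 0.1 -0.8  0.1 -0.2 -0.2  2. ]
nut in wrench [ 3.06043132 -0.78574779]
t 24.5 tcp [592.9 -18.5 195.7] y ang 124.9 F [-0.1  0.  -0.6] w -0.3
dp [ 45.4   0.8 126.8]
```

View pics/c7.png

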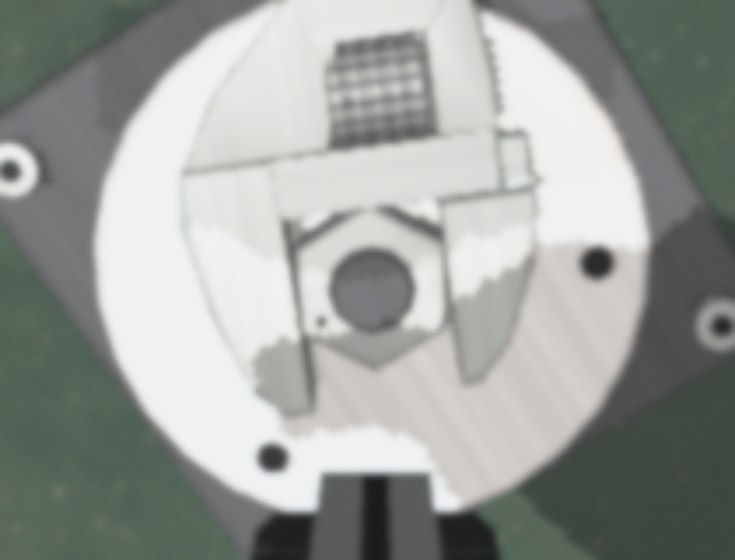

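Nothing has changed: the skew blocks further closing. I'll straighten the wrench by closing the gripper on the handle at the aligned pose, which takes up only the play.

```bash
python3 -m jog '{"fingers":[0.8,0.8,0.8,0.8,0.8,0.8,0.8,0.8,0.8],"dp":[[45,11,0],[90,22,0],[124,32,0],[124,32,40],[124,32,80],[124,32,110],[124,32,125],[124,32,125],[124,32,125]],"turn":[8,16,20.5,20.5,20.5,20.5,20.5,20.5,20.5]}'
python3 - <<'E'
from h import *
dp([472.8,-62.8,70])
E
python3 -m jog '{"fingers":[0,0,0,0,0,0,0,0],"dp":[[0,0,0],[0,0,0],[0,0,0],[0,0,0],[0,0,0],[0,0,0],[0,0,0],[0,0,0]],"turn":[0,0,0,0,0,0,0,0]}'
```

```text
time: 25.4
tool_pos: [473.5, -63.2, 72.0]
tool_rot: [-0.126, 0.992, 0.0, -0.0]
force: [0.1, -0.1, 0.4]
gripper_width: 68.3
grasp_force: 0.0
t 25.4 tcp [473.5 -63.2  72. ] y ang 104.4 F [ 0.1 -0.1  0.4] w 68.3
dp [0.5 0.6 2. ]
time: 26.2
tool_pos: [473.7, -63.3, 71.9]
tool_rot: [-0.126, 0.992, -0.0, 0.0]
force: [0.2, -2.2, 3.3]
gripper_width: 21.6
grasp_force: 58.8
```

```bash
python3 -m jog '{"fingers":[0.6,0.6,0.6,0.6,0.6,0.6,0.6,0.6,0,0,0,0],"dp":[[0,0,0],[0,0,0],[0,0,0],[0,0,0],[0,0,-20],[0,0,-60],[-30,-1,-80],[-72.6,-1.4,-80],[-72.6,-1.4,-80],[-72.6,-1.4,-80],[-72.6,-1.4,-80],[-72.6,-1.4,-80]],"turn":[0,0,0,0,0,0,-8,-16,-22.5,-22.5,-22.5,-22.5]}'
python3 -m jog '{"fingers":[0,0,0,0,0,0,0],"dp":[[0,0,0],[0,0,20],[0,0,40],[0,0,55],[0,0,59],[0,0,59],[0,0,59]],"turn":[0,0,0,0,0,0,0]}'
python3 - <<'E'
from h import *
dp([544.4,-46.6,86.5])
E
```

```text
time: 27.4
tool_pos: [543.4, -46.5, 151.7]
tool_rot: [-0.315, 0.949, 0.0, -0.0]
force: [0.9, 0.4, 0.5]
gripper_width: -0.4
grasp_force: 0.0
time: 28.1
tool_pos: [544.4, -46.6, 93.6]
tool_rot: [-0.317, 0.949, -0.0, 0.0]
force: [0.6, -0.1, 0.1]
gripper_width: -0.3
grasp_force: 0.0
t 28.1 tcp [544.4 -46.6  93.6] y ang 126.9 F [ 0.6 -0.1  0.1] w -0.3
dp [0.  0.  7.1]
```

```bash
python3 -m jog '{"fingers":[0,0,0,0,0,0],"dp":[[0,0,4],[0,0,6],[0,0,7],[0,0,7],[-3,0,7],[-6,0,7]],"turn":[0,0,0,0,0,0]}'
python3 -m jog '{"fingers":[0,0,0,0,0],"dp":[[-4,0,0],[-8,0,0],[-12,0,0],[-12,0,0],[-12,0,0]],"turn":[0,0,0,0,0]}'
```

```text
time: 28.7
tool_pos: [548.5, -43.6, 87.6]
tool_rot: [-0.316, 0.949, -0.001, -0.0]
force: [-9.1, -0.9, 21.3]
gripper_width: -0.3
grasp_force: 10.6
time: 29.2
tool_pos: [558.5, -36.7, 87.7]
tool_rot: [-0.316, 0.949, -0.002, 0.0]
force: [-7.6, -4.4, 18.3]
gripper_width: -0.2
grasp_force: 9.4
```

One more stroke, then measure the jaw faces numerically from the picture.

```bash
python3 -m jog '{"fingers":[0,0,0,0,0,0,0,0,0,0,0,0],"dp":[[0,0,-4],[10,0,-5],[18,0,-5],[18,0,-3],[18,0,0],[18,0,0],[15,0,0],[11,0,0],[7,0,0],[3,0,0],[0,0,0],[0,0,0]],"turn":[0,0,0,0,0,0,0,0,0,0,0,0]}'
python3 -m jog '{"fingers":[0,0,0,0,0,0],"dp":[[0,0,-20],[-20,0,-60],[-43,0,-100],[-43,0,-110],[-43,0,-110],[-43,0,-110]],"turn":[0,0,0,0,0,0]}'
python3 - <<'E'
from h import *
tool(); s=snap('wrist','w8')
x,W=fit(s,'wrist',(592,-20,np.radians(216.9)),47)
N=np.array([589.3,-20.7]);c,n=np.cos(x[2]),np.sin(x[2]);print('nut in wrench',np.array([[c,n],[-n,c]])@(N-x[:2]))
# rectified at z=64, 10px/mm, right = -y_nut.. frame rotated so nut x axis (216.9deg) is up
u=np.radians(216.9); ex=np.array([np.cos(u),np.sin(u)]); ey=np.array([-ex[1],ex[0]])
g=lambda a,b:(*(N+ex*a+ey*b),64)
src=np.float32([proj(s,g(a,b)) for a,b in[(30,30),(30,-30),(-30,-30),(-30,30)]])
H=cv2.getPerspectiveTransform(src,np.float32([[0,0],[599,0],[599,599],[0,599]]))
cv2.imwrite('pics/c8.png',cv2.warpPerspective(cv2.imread('pics/w8.png'),H,(600,600),flags=cv2.INTER_CUBIC))
E
```

```text
time: 30.4
tool_pos: [558.5, -37.0, 87.6]
tool_rot: [-0.316, 0.949, -0.002, -0.0]
force: [-9.7, -6.8, 24.5]
gripper_width: 0.1
grasp_force: 12.0
time: 31.0
tool_pos: [592.1, -9.8, 194.3]
tool_rot: [-0.317, 0.948, 0.0, -0.001]
force: [-0.4, 0.5, -0.4]
gripper_width: 0.3
grasp_force: 0.0
t 31.0 tcp [592.1  -9.8 194.3] y ang 126.9 F [-0.4  0.5 -0.4] w 0.3
fit [593.3 -20.2] 217.1 res [ 1.   0.1  0.1 -2.3 -1.2  3.7]
nut in wrench [ 3.46775783 -1.98490255]
```

View pics/c8.png

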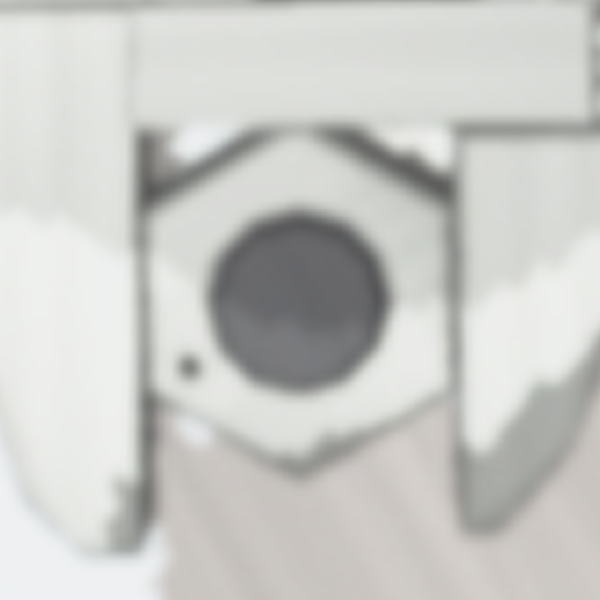

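The rectified crop shows the wrench square on the nut, both jaws flush on the flats (edges at columns 140 and 460, so about 32 mm). It is snug, so I'll grip the handle and swing.

```bash
python3 -m jog '{"fingers":[0.7,0.7,0.7,0.7,0.7,0.7,0.7,0.7,0.7],"dp":[[45,10,0],[90,20,0],[127,29,0],[127,29,40],[127,29,80],[127,29,110],[127,29,123],[127,29,123],[127,29,123]],"turn":[8,16,22.5,22.5,22.5,22.5,22.5,22.5,22.5]}'
python3 -m jog '{"fingers":[0,0,0,0,0,0,0,0],"dp":[[0,0,0],[0,0,0],[0,0,0],[0,0,0],[0,0,0],[0,0,0],[0,0,0],[0,0,0]],"turn":[0,0,0,0,0,0,0,0]}'
python3 - <<'E'
from h import *
p,R=tool(); r=R.T@np.array([p[0]-589.3,p[1]+20.7,0])
for a in list(range(6,61,6))+[61]:
    t=np.radians(a); print(a,np.round([r[0]*np.cos(t)-r[1]*np.sin(t)-r[0], r[0]*np.sin(t)+r[1]*np.cos(t)-r[1]],1))
E
```

```text
time: 32.15
tool_pos: [473.9, -63.0, 73.0]
tool_rot: [-0.126, 0.992, 0.0, -0.0]
force: [-0.6, 0.3, -0.3]
gripper_width: 59.9
grasp_force: 0.0
time: 32.95
tool_pos: [474.4, -63.1, 73.8]
tool_rot: [-0.126, 0.992, -0.001, 0.001]
force: [-1.6, -0.4, 6.4]
gripper_width: 22.2
grasp_force: 58.5
t 32.95 tcp [474.4 -63.1  73.8] y ang 104.4 F [-1.6 -0.4  6.4] w 22.2
6 [ 0.6 12.8]
12 [-0.1 25.6]
18 [-2.1 38.3]
24 [-5.5 50.6]
30 [-10.1  62.6]
36 [-16.  74.]
42 [-23.   84.7]
48 [-31.1  94.7]
54 [-40.2 103.7]
60 [-50.2 111.8]
61 [-51.9 113. ]
```

```bash
python3 -m jog '{"fingers":[0,0,0,0,0],"dp":[[0.6,12.8,0],[-0.1,25.6,0],[-2.1,38.3,0],[-5.5,50.6,0],[-10.1,62.6,0]],"turn":[6,12,18,24,30]}'
python3 - <<'E'
from h import *
p,R=tool(); r=R.T@np.array([p[0]-589.3,p[1]+20.7,0]); print(r)
for a in range(6,37,6):
    t=np.radians(a); print(a,np.round([r[0]*np.cos(t)-r[1]*np.sin(t)-r[0], r[0]*np.sin(t)+r[1]*np.cos(t)-r[1]],1))
E
```

```text
time: 33.45
tool_pos: [468.6, 0.0, 73.8]
tool_rot: [0.137, 0.991, -0.001, 0.001]
force: [0.7, -3.2, 4.4]
gripper_width: 22.2
grasp_force: 58.8
t 33.45 tcp [468.6   0.   73.8] y ang 74.2 F [ 0.7 -3.2  4.4] w 22.2
[121.77511591 -12.9263297   -0.274004  ]
6 [ 0.7 12.8]
12 [ 0.  25.6]
18 [-2.  38.3]
24 [-5.3 50.6]
30 [-9.9 62.6]
36 [-15.7  74. ]
```

```bash
python3 -m jog '{"fingers":[0,0,0,0,0,0,0],"dp":[[0.7,12.8,0],[0,25.6,0],[-2,38.3,0],[-5.3,50.6,0],[-10,62.6,0],[-10.8,64.6,0],[-10.8,64.6,0]],"turn":[6,12,18,24,30,31,31]}'
python3 -m jog '{"fingers":[0.6,0.6,0.6,0.6,0.6,0.6,0.6,0.6,0.6,0.6,0.6,0.6],"dp":[[0,0,0],[0,0,0],[0,0,0],[0,0,0],[0,0,-20],[0,0,-60],[-30,0,-100],[-70,0,-125],[-115,0,-125],[-115,0,-125],[-115,0,-125],[-115,0,-125]],"turn":[0,0,0,0,0,0,0,0,0,0,0,0]}'
python3 - <<'E'
from h import *
tool(); s=snap('wrist','w9')
x,W=fit(s,'wrist',(591,-21,np.radians(156.5)),47)
N=np.array([589.3,-20.7]);u=np.radians(156.9); ex=np.array([np.cos(u),np.sin(u)]); ey=np.array([-ex[1],ex[0]])
g=lambda a,b:(*(N+ex*a+ey*b),64)
src=np.float32([proj(s,g(a,b)) for a,b in[(30,30),(30,-30),(-30,-30),(-30,30)]])
H=cv2.getPerspectiveTransform(src,np.float32([[0,0],[419,0],[419,419],[0,419]]))
im=cv2.imread('pics/w9.png')
w=cv2.warpPerspective(im,H,(420,420),flags=cv2.INTER_CUBIC)
cv2.imwrite('pics/c9.png',cv2.resize(np.hstack([im,w]),(800,343)))
E
```

```text
time: 34.15
tool_pos: [496.8, 59.7, 73.8]
tool_rot: [0.395, 0.919, 0.0, 0.001]
force: [0.1, -0.7, 5.5]
gripper_width: 21.9
grasp_force: 58.8
time: 35.35
tool_pos: [574.2, -23.5, 197.3]
tool_rot: [0.395, 0.919, -0.0, -0.001]
force: [-0.9, -0.6, 0.0]
gripper_width: 51.3
grasp_force: 0.0
t 35.35 tcp [574.2 -23.5 197.3] y ang 43.4 F [-0.9 -0.6  0. ] w 51.3
fit [592.4 -21.9] 156.0 res [-178.6  -65.1    3.5    1.5   -1.1   -0.9    1.     1.1]
```

View pics/c9.png

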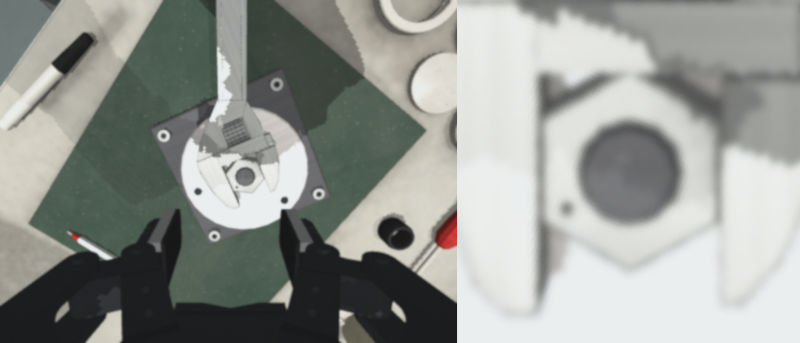

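The nut's dot sits in the same place relative to the jaws after the 60° swing, the jaws are still flush, the wrench is flat, and the gripper is clear. I'm handing in.

```bash
python3 -c "
from plant import env
print(env.sign_off())"
```

```text
the job is handed in; nothing more can be done
None
```

I turned the nut about 60° clockwise with the jaws snug (about 32 mm by the pictures), left the wrench flat on the nut with the gripper clear, and handed the job in at about 35 s; no verdict came back.

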